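Charge the hand pump

ROBOT

A 6-joint arm with a two-finger parallel gripper is mounted at the origin on a cart in front of the work surface, level with it; the furniture and walls round the work are solid. World frame = base frame: x ahead of the robot, y to its left, z up, the work surface at z = 0. Lengths are in m, angles in rad, forces in N, time in s.
With the tool pointing down it reaches from about 0.35 to 0.775 m from the base axis. Payload 5.5 kg.
Tool frame: the origin (TCP) lies at the very end of the fingers, on their centre line; the grasp point (between the pads) lies env.pinch_z behind it (env.pinch_z is the distance from the TCP to the grasp point, in m); z points along the fingers, y is the line along which they close (so a half turn about z gives the same grasp; the last joint's range is limited). The gripper opens to 85 mm and grips with 20 to 120 N. Pads are 22 mm wide; open, the fingers measure 114 mm over their backs; the gripper's body (76 mm by 85 mm) begins 54 mm behind the grasp point. The pads swing forward as they close: fully open they stand 13 mm farther back than shut.
Start: joints at [-1.325, 0.313, 0.046, 1.304, 0, 1.431], TCP at [0.216, -0.533, 0.231] pointing down, gripper open.
Joint ranges: [-2.76, 2.76], [-0.86, 1.69], [-1.03, 1.26], [-2.2, 2.34], [-1.47, 1.5], [-3.14, 3.14]. Speed limits (rad/s): [2.57, 2.57, 3.14, 3.14, 3.14, 3.14].

INTERFACE

Orientations are given as a unit quaternion [w, x, y, z].
In Python, from workcell import env, eyes gives the robot as it stands.
- The arm moves only by the shell command python3 -m jog 'ROWS' [FORCE]. ROWS is JSON, one flat list of numbers, 7 for each row, row after row: the shift along the world's x, y, z as a fraction of full scale, then the turn, a rotation vector about the world's x, y, z as a fraction of full scale, then the opening, from -1 (shut) to 1 (fully open), so that 0 is half open. A call has 1 to 12 rows; each row is the pose to reach, as a shift and turn from the pose commanded when the call began, turning the shorter way round; what a row does not reach only later rows make up. Full scale, the value 1, is 20 cm for a shift and pi rad for a turn. A row lasts 1/12 s, in which the tool goes at most 41.7 mm and 7.16 degrees, less where a joint would pass 70% of its speed; a pose out of reach is approached as far as the arm can. A call with a number of a shift or a turn outside -1 to 1 is refused whole. A call with a gripper value outside its range is refused whole. The fingers move at their own pace and stop on an object; FORCE is the grip in N (left out, the last holds). Time passes only in rows, so rows that repeat a pose let the fingers close. It gives the time, the measured TCP pose, the force, the opening and the grip force at its end, in the units of the state.
- env.get_state(): the state, without advancing time (a new reading comes with each control period).
- eyes.read_camera(name): name is "side" or "top"; returns (picture, depth): 420x560x3 uint8, red, green, blue; 420x560 float32, m along the optical axis (not along the pixel's ray), 0 where there is no reading.
- eyes.calibration(name): a dict with "fx", "fy", "cx", "cy" (pixels), "k1" (the pictures are not rectified: a ray, as slopes to the right and down, at radius r is drawn at 1 + k1 r^2 times it, then the intrinsics apply), "R" (3x3) and "t" (3): a world point X has camera coordinates R X + t. Camera axes: x right, y down, z forward; pixel columns grow to the right and rows downward; lengths in m; the calibration is good to about 2 mm. A picture is of the moment at which its call begins. calibration takes no time and is no camera call.
- env.hand_in(): hands the job in; it is judged then, once.
The state is a dict: "clock": time; "joint_pos": joint angles; "qvel": joint speeds; "tau": joint torques, N m; "tcp_pos": TCP position; "orientation": TCP orientation; "wrist_force": force on the tool from outside, world axes, zero at the start; "ft_torque": the same for the moment, N m; "finger_gap": finger opening in m; "grip_force": force on a finger pad.
Only numpy, scipy, OpenCV 4.12 (cv2) and the standard library are available. Lean on these libraries where they do the work, as an engineer would, in place of code of your own. Each camera call takes 0.05 s, during which the arm holds its last target. There are 200 camera calls.

TASK

Charge the bench hand pump: press its tall palm plunger with the fingertips, full stroke after full stroke, letting it spring all the way back up each time, until the slim indicator pin beside it stands fully out. Then stop, without starting another stroke, and leave the plunger up and free. Do not touch the indicator pin, do not press the small release button on the low ledge, and do not knock or lift the small things standing round the pump.

Things in the scene. Friction and masses are not known exactly. Their poses are not given: they have to be found in the camera images.
- pump: hand pump: an aluminium block with its top 85 mm over the worktop (x 56 mm, y 106 mm) on a dark steel foot 84 x 166 mm, screwed down. Origin on the worktop, z up; in its frame the plunger's axis is at x 0, y +30 mm, the indicator pin's at x 0, y -26 mm, and the release button's at x 0, y -66 mm. It stands turned about z by a varying yaw
- plunger_top (a point): centre of the flat top of the plunger's black mushroom-shaped palm button, 44 mm across, the highest part of the pump: 176 mm over the worktop when up, on a sprung steel rod over a round steel barrel. It moves with the plunger
- plunger (a joint): how far the plunger is pressed down: 0 up, 0.016 m at its lower stop. Its spring needs 8 N at the top and 14 N at the stop, plus about 1 N if pressed at 50 mm/s, and brings it back up by itself within about 0.3 s of release. A stroke works only if the plunger goes down 14 mm or more and then comes all the way up
- pin_tip (a point): centre of the upper end of the indicator pin, a bare steel pin 10 mm in diameter that rises from a small dark collar in the block's top, 56 mm beside the plunger. Moves up and down with the pin; 96 mm over the worktop with the pin in, 146 mm with it fully out, always lower than the plunger's button
- indicator (a joint): how far the indicator pin has come out of the collar: 0 in (its last 6 mm show), 0.05 m fully out (56 mm show, and a groove round its foot, 4 mm wide, stands clear just above the collar). It starts anywhere from 0 to 0.032. Each full stroke of the plunger raises it to the next step of 10 mm (0.01, 0.02, 0.03, 0.04, 0.05), the first one by 3 to 15 mm; it rises while the plunger comes back up, and stays where it is between strokes. Two to five strokes are needed
- release (a joint): travel of the pump's release button, a small black button 16 mm across on the low ledge beyond the indicator pin: 0 up, 0.005 m pressed. To be left alone
- dropper_bottle_mid (a point): centre, 45 mm up, of a loose dropper bottle with a red rubber bulb, 30 mm across and 90 mm high, standing near the pump: to be left alone
- vial_mid (a point): centre, 24 mm up, of a loose glass vial with a black cap, 16 mm across and 48 mm high, near the pump: to be left alone
- screw_cap_mid (a point): centre, 13 mm up, of a loose blue screw cap, 42 mm across and 26 mm high, near the pump: to be left alone
- die_cap_mid (a point): centre, 10 mm up, of a loose ribbed steel die ring, 26 mm across and 19 mm high, near the pump: to be left alone
Things that resemble listed ones, but are neither listed nor needed, are in the scene too. Of the things like the pump, leave any that is yellow; of the rest the larger one is meant.

How it is judged:
By the outcome, as a careful person would: the job done as asked, in the order asked, and still so for the second after the job is handed in, with the robot touching nothing.
It also fails if it takes over 42 s, if anything falls off the work surface, if the arm or the gripper's body presses on something with over 40 N, if the wrist force passes 120 N, or if a joint passes its speed limit or range.

## Working session

There is one attempt and no reset: what is moved stays moved. The work goes in short steps, Python scripts to look and compute and a shell command to move; the robot and the scene stay as the last step left them, time stands still between calls to the robot, and variables do not carry over. Pictures are saved under pics/ and viewed, at most 10 in all, crops included, and the job is handed in when it is done.

```bash
mkdir -p pics; cat > h.py <<'E'
import numpy as np,cv2
from workcell import env,eyes
def pts(name,depth):
    c=eyes.calibration(name);h,w=depth.shape
    u,v=np.meshgrid(np.arange(w),np.arange(h))
    K=np.array([[c["fx"],0,c["cx"]],[0,c["fy"],c["cy"]],[0,0,1]])
    p=cv2.undistortPoints(np.stack([u,v],-1).reshape(-1,1,2).astype(np.float64),K,np.array([c["k1"],0,0,0])).reshape(h,w,2)
    X=np.dstack([p*depth[...,None],depth])-np.array(c["t"])
    return X@np.array(c["R"])   # R^T (x-t)
E
python3 - <<'E'
from h import *
for n in("side","top"):
    p,d=eyes.read_camera(n);cv2.imwrite(f"pics/{n}0.png",p[...,::-1]);np.savez(f"{n}0.npz",p=p,d=d)
    c=eyes.calibration(n);print(n,-np.array(c["R"]).T@c["t"],c["fx"])
s=env.get_state();print(s["clock"],s["tcp_pos"],s["orientation"],s["finger_gap"],env.pinch_z)
E
```

```text
side [ 0.43436143 -0.80759825  0.78065805] 546.7467471323966
top [ 0.4761334  -0.0371238   1.17833253] 478.8469399867774
0.1 [ 0.21624427 -0.53231174  0.2304784 ] [-8.13764772e-04  9.81453553e-01  1.91698355e-01 -5.15944433e-05] 0.08514119317119181 0.0187
```

View pics/side0.png

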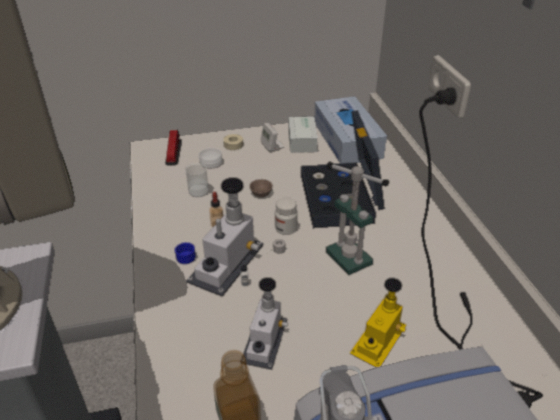

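View pics/top0.png

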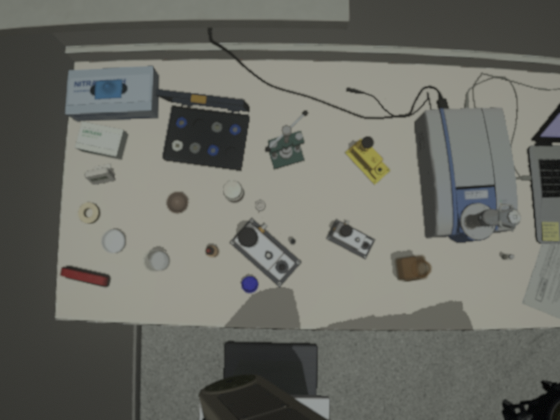

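The larger grey pump is at side (225,245) and top (265,252). Its black plunger button is at side (232,186) and top (248,236), and the pin at side (220,225) and top (268,254). The smaller grey pump and the yellow one are decoys.

```bash
python3 - <<'E'
from h import *
S={}
for n in("side","top"):
    f=np.load(f"{n}0.npz");X=pts(n,f["d"]);ok=f["d"]>0;S[n]=(f["p"],X,ok)
    p=f["p"].astype(int);dark=p.max(2)<70
    x0,x1,y0,y1={"side":(180,270,170,295),"top":(225,305,215,290)}[n]
    roi=np.zeros(ok.shape,bool);roi[y0:y1,x0:x1]=1
    for nm,lo,hi,m in(("plunger",.165,.187,roi),("pin/barrel",.09,.15,roi),("block",.078,.09,roi),("foot/ledge",.01,.04,roi)):
        k=m&ok&(X[...,2]>lo)&(X[...,2]<hi);q=X[k]
        if len(q): print(n,nm,len(q),q.mean(0).round(4),np.median(q,0).round(4),q.min(0).round(3),q.max(0).round(3))
        if nm=="pin/barrel":
            nn,l,st,ce=cv2.connectedComponentsWithStats(k.astype(np.uint8))
            for i in range(1,nn):
                if st[i,4]>3:print("   ",st[i],ce[i].round(),X[l==i].mean(0).round(4),X[l==i].max(0).round(3))
        if nm=="block": print("   rect",cv2.minAreaRect(q[:,:2].astype(np.float32)*1000))
p=S["side"][0];cv2.imwrite("pics/c1.png",cv2.resize(p[165:300,170:310],None,fx=4,fy=4,interpolation=3)[...,::-1])
E
```

```text
side plunger 309 [0.5308 0.0312 0.1754] [0.5311 0.0291 0.1765] [0.511 0.014 0.165] [0.553 0.057 0.181]
side pin/barrel 694 [ 0.5293 -0.026   0.1145] [0.532  0.0229 0.1178] [ 0.487 -0.194  0.09 ] [0.564 0.136 0.15 ]
    [213 191   3   3   6] [214. 192.] [0.5037 0.1327 0.0911] [0.507 0.136 0.092]
    [225 195  19  30 414] [233. 210.] [0.5306 0.0283 0.1163] [0.55  0.047 0.15 ]
    [215 218   9  21 109] [218. 228.] [ 0.4952 -0.0084  0.1076] [ 0.503 -0.     0.129]
    [258 277  12  18 164] [265. 285.] [ 0.5492 -0.1807  0.1154] [ 0.56  -0.166  0.122]
side block 815 [0.5109 0.0057 0.0852] [0.5088 0.0022 0.0857] [ 0.462 -0.177  0.078] [0.568 0.134 0.09 ]
   rect ((511.9897155761719, -19.886550903320312), (306.7043762207031, 102.52294921875), 85.16246795654297)
side foot/ledge 1924 [0.505  0.052  0.0241] [0.4916 0.0053 0.023 ] [ 0.414 -0.086  0.01 ] [0.645 0.292 0.04 ]
top plunger 331 [0.5294 0.0352 0.1746] [0.529  0.0347 0.1745] [0.508 0.015 0.168] [0.55  0.056 0.18 ]
top pin/barrel 43 [ 0.4974 -0.0019  0.1044] [ 0.4946 -0.0052  0.0927] [ 0.475 -0.016  0.09 ] [0.526 0.03  0.13 ]
    [252 242   6   5   6] [254. 244.] [0.5164 0.0248 0.0912] [0.522 0.03  0.092]
    [265 251   8   7  33] [268. 255.] [ 0.4937 -0.0069  0.1085] [0.502 0.    0.13 ]
top block 763 [0.5054 0.0067 0.0842] [0.5043 0.0056 0.0842] [ 0.461 -0.04   0.078] [0.566 0.073 0.09 ]
   rect ((513.3029174804688, 16.368152618408203), (106.0489273071289, 56.159400939941406), 49.843326568603516)
top foot/ledge 454 [ 0.4806 -0.015   0.0274] [ 0.4737 -0.0224  0.0328] [ 0.411 -0.085  0.01 ] [0.579 0.087 0.04 ]
```

View pics/c1.png

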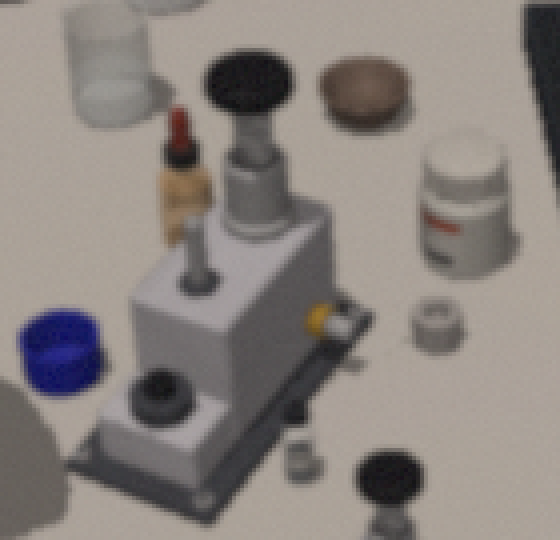

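Plunger is at about (0.530, 0.034), top at 0.176. The pin is at about (0.494, -0.006), 54 mm away, tip about 0.129, so the indicator is at about 0.03. The dropper, vial, blue cap and die ring are all lower. I'll check what stands along the travel path.

```bash
python3 - <<'E'
from h import *
a=np.array([.216,-.532]);b=np.array([.53,.034]);L=np.linalg.norm(b-a);u=(b-a)/L
for n in("side","top"):
    f=np.load(f"{n}0.npz");X=pts(n,f["d"]);r=X[...,:2]-a;s=r@u;e=np.abs(r[...,0]*u[1]-r[...,1]*u[0])
    k=(f["d"]>0)&(s>0.08)&(s<L+.06)&(e<.11)
    for lo in np.arange(.08,L+.06,.08):
        m=k&(s>=lo)&(s<lo+.08)
        if m.any():print(n,lo.round(2),np.sort(X[m][:,2])[-5:].round(3))
# colour-based button centre
f=np.load("top0.npz");X=pts("top",f["d"])
k=(f["p"].max(2)<60);k[:215]=0;k[262:]=0;k[:,:225]=0;k[:,270:]=0;k&=(X[...,2]>.165)
y,x=np.where(k);c,R=cv2.minEnclosingCircle((X[k][:,:2]*1000).astype(np.float32));print(c,R,len(x))
E
```

```text
side 0.24 [0.1   0.1   0.1   0.101 0.102]
side 0.32 [0.021 0.023 0.023 0.024 0.024]
side 0.4 [0.06  0.06  0.061 0.061 0.118]
side 0.48 [0.06  0.061 0.061 0.062 0.062]
side 0.56 [0.179 0.179 0.179 0.179 0.18 ]
side 0.64 [0.179 0.179 0.179 0.181 0.181]
top 0.08 [0.006 0.006 0.006 0.006 0.006]
top 0.16 [0.005 0.006 0.006 0.006 0.007]
top 0.24 [0.102 0.102 0.103 0.104 0.104]
top 0.32 [0.011 0.021 0.023 0.024 0.026]
top 0.4 [0.115 0.116 0.117 0.118 0.118]
top 0.48 [0.059 0.059 0.059 0.06  0.061]
top 0.56 [0.178 0.178 0.178 0.179 0.179]
top 0.64 [0.179 0.179 0.179 0.18  0.18 ]
(506.32000732421875, 9.248680114746094) 55.3321647644043 274
```

```bash
python3 -m jog '[0.525,0.945,0.05,0,0,0,-1, 0.525,0.945,0.05,0,0,0,-1, 0.525,0.945,0.05,0,0,0,-1, 0.525,0.945,0.05,0,0,0,-1, 0.525,0.945,0.05,0,0,0,-1, 0.525,0.945,0.05,0,0,0,-1, 0.525,0.945,0.05,0,0,0,-1]' 60
python3 -m jog '[0.525,0.945,0,0,0,0,-1, 0.525,0.945,0,0,0,0,-1, 0.525,0.945,0,0,0,0,-1, 0.525,0.945,0,0,0,0,-1, 0.525,0.945,0,0,0,0,-1, 0.525,0.945,0,0,0,0,-1, 0.525,0.945,0,0,0,0,-1, 0.525,0.945,0,0,0,0,-1]'
```

```text
clock: 0.68
tcp_pos: [0.3223, -0.3413, 0.2415]
orientation: [-0.0, 0.981, 0.194, 0.0]
wrist_force: [-0.1, 0.0, -0.2]
finger_gap: 0.0007
grip_force: 0.0
clock: 1.35
tcp_pos: [0.4265, -0.1556, 0.241]
orientation: [0.0, 0.981, 0.192, -0.0]
wrist_force: [-0.1, -0.3, 0.2]
finger_gap: 0.0002
grip_force: 0.0
```

Remaining shift: (+0.1035, +0.1896), then down to about 0.19.

```bash
python3 -m jog '[0.52,0.945,0,0,0,0,-1, 0.52,0.945,0,0,0,0,-1, 0.52,0.945,0,0,0,0,-1, 0.52,0.945,0,0,0,0,-1, 0.52,0.945,0,0,0,0,-1, 0.52,0.945,0,0,0,0,-1, 0.52,0.945,-0.1,0,0,0,-1, 0.52,0.945,-0.2,0,0,0,-1, 0.52,0.945,-0.25,0,0,0,-1, 0.52,0.945,-0.25,0,0,0,-1]'
python3 - <<'E'
from h import *
for n in("side","top"):
    p,d=eyes.read_camera(n);np.savez(f"{n}1.npz",p=p,d=d)
    if n=="side":cv2.imwrite("pics/c2.png",cv2.resize(p[130:300,150:310],None,fx=3.5,fy=3.5,interpolation=3)[...,::-1])
E
```

```text
clock: 2.18
tcp_pos: [0.5287, 0.0322, 0.1886]
orientation: [-0.0, 0.982, 0.19, -0.003]
wrist_force: [-1.1, -0.5, -0.6]
finger_gap: -0.0
grip_force: 0.0
```

View pics/c2.png

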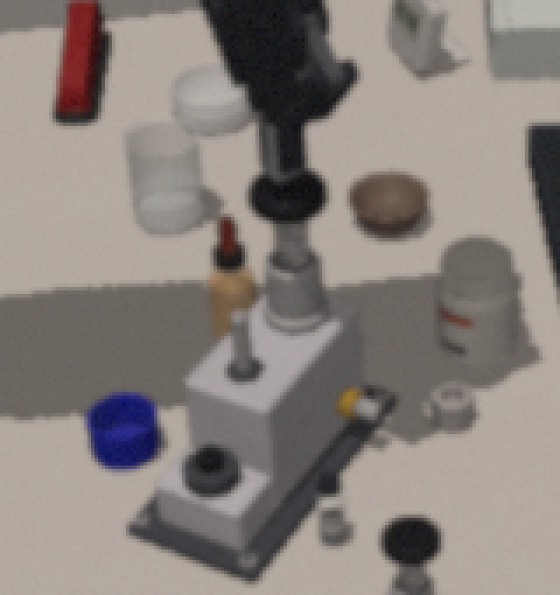

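The closed fingertips are centred over the button (290,195 in the crop), and the pin is clear of them. First stroke down.

```bash
python3 -m jog '[0,0.005,-0.03,0,0,0,-1, 0,0.005,-0.06,0,0,0,-1, 0,0.005,-0.08,0,0,0,-1, 0,0.005,-0.1,0,0,0,-1, 0,0.005,-0.12,0,0,0,-1, 0,0.005,-0.14,0,0,0,-1, 0,0.005,-0.145,0,0,0,-1, 0,0.005,-0.145,0,0,0,-1]'
```

```text
clock: 2.95
tcp_pos: [0.5308, 0.0348, 0.164]
orientation: [0.001, 0.981, 0.192, 0.001]
wrist_force: [-2.8, -1.8, 11.0]
finger_gap: -0.0001
grip_force: 5.7
```

```bash
python3 -m jog '[0,0,-0.01,0,0,0,-1, 0,0,-0.02,0,0,0,-1, 0,0,-0.02,0,0,0,-1, 0,0,-0.02,0,0,0,-1]'
```

```text
clock: 3.28
tcp_pos: [0.5308, 0.0349, 0.1604]
orientation: [0.001, 0.981, 0.192, 0.001]
wrist_force: [-2.9, -1.6, 12.8]
finger_gap: 0.0002
grip_force: 6.3
```

```bash
python3 -m jog '[0,0,-0.01,0,0,0,-1, 0,0,-0.015,0,0,0,-1, 0,0,-0.015,0,0,0,-1]'
```

```text
clock: 3.53
tcp_pos: [0.5309, 0.0349, 0.1599]
orientation: [0.001, 0.981, 0.192, 0.002]
wrist_force: [-9.4, -1.6, 28.3]
finger_gap: -0.0002
grip_force: 13.8
```

It's at the stop (28 N). Now release and look.

```bash
cat > look.py <<'E'
import sys
from h import *
i=sys.argv[1]
for n in("side","top"):
    p,d=eyes.read_camera(n);X=pts(n,d)
    m=(d>0)&(np.hypot(X[...,0]-.495,X[...,1]+.0075)<.014)&(X[...,2]>.092)&(X[...,2]<.16)
    print(n,m.sum(),np.sort(X[m][:,2])[-6:].round(4))
    b=(d>0)&(np.hypot(X[...,0]-.53,X[...,1]-.034)<.024)&(X[...,2]>.15)&(X[...,2]<.182)
    print("  button",b.sum(),np.median(X[b],0).round(4))
    if n=="side":cv2.imwrite(f"pics/l{i}.png",cv2.resize(p[180:250,190:270],None,fx=7,fy=7,interpolation=3)[...,::-1])
E
python3 -m jog '[0,0,0.06,0,0,0,-1, 0,0,0.12,0,0,0,-1, 0,0,0.18,0,0,0,-1, 0,0,0.18,0,0,0,-1, 0,0,0.18,0,0,0,-1, 0,0,0.18,0,0,0,-1, 0,0,0.18,0,0,0,-1]'; python3 look.py 1
```

```text
clock: 4.12
tcp_pos: [0.5298, 0.0353, 0.1903]
orientation: [-0.0, 0.981, 0.192, -0.001]
wrist_force: [-0.4, -1.4, 0.1]
finger_gap: 0.0
grip_force: 0.0
side 114 [0.1369 0.137  0.1375 0.1375 0.1377 0.1377]
  button 313 [0.5307 0.0285 0.1762]
top 18 [0.1354 0.1358 0.1361 0.1366 0.1386 0.1391]
  button 0 [nan nan nan]
  return _methods._mean(a, axis=axis, dtype=dtype,
  ret = um.true_divide(
```

View pics/l1.png

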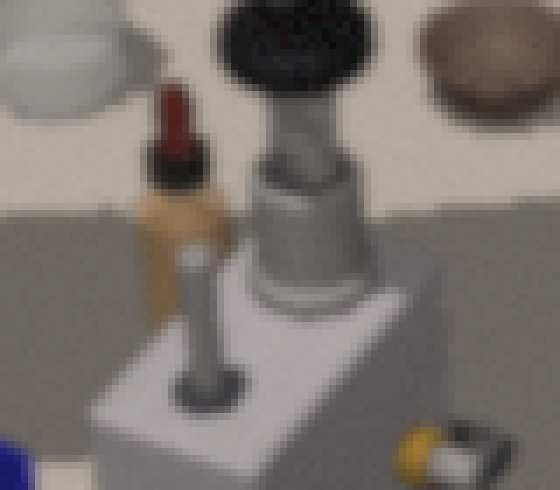

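The plunger is back up at 0.176. The pin tip (195,245 in the crop) is at about 0.137, so the indicator is at 0.04 and no groove shows. One more full stroke, like the first.

```bash
python3 -m jog '[0,0,-0.03,0,0,0,-1, 0,0,-0.06,0,0,0,-1, 0,0,-0.08,0,0,0,-1, 0,0,-0.1,0,0,0,-1, 0,0,-0.12,0,0,0,-1, 0,0,-0.14,0,0,0,-1, 0,0,-0.16,0,0,0,-1, 0,0,-0.175,0,0,0,-1, 0,0,-0.18,0,0,0,-1, 0,0,-0.18,0,0,0,-1]'
python3 -m jog '[0,0,0.06,0,0,0,-1, 0,0,0.12,0,0,0,-1, 0,0,0.18,0,0,0,-1, 0,0,0.18,0,0,0,-1, 0,0,0.18,0,0,0,-1, 0,0,0.18,0,0,0,-1, 0,0,0.18,0,0,0,-1]'; python3 -W ignore look.py 2
```

```text
clock: 5.05
tcp_pos: [0.5303, 0.0352, 0.1599]
orientation: [0.001, 0.981, 0.192, 0.002]
wrist_force: [-11.3, 0.2, 32.8]
finger_gap: 0.0002
grip_force: 16.4
clock: 5.63
tcp_pos: [0.5297, 0.0353, 0.19]
orientation: [-0.0, 0.981, 0.192, -0.001]
wrist_force: [-0.3, 0.2, -0.0]
finger_gap: -0.0001
grip_force: 0.0
side 127 [0.1462 0.1464 0.147  0.1473 0.1483 0.1491]
  button 309 [0.5309 0.0287 0.1762]
top 20 [0.1457 0.146  0.1461 0.1461 0.1463 0.1471]
  button 0 [nan nan nan]
```

View pics/l2.png

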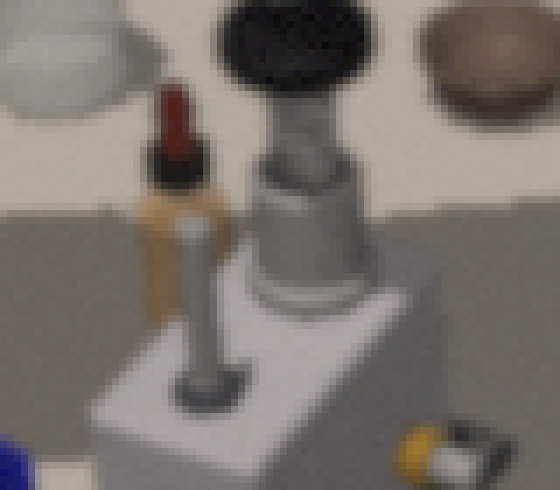

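The pin tip (192,220 in the crop) is at 0.146 in both views, so it is fully out. The plunger is up at 0.176 and the bottle hasn't moved. I'll lift clear and hand in.

```bash
python3 -m jog '[0,0,0.15,0,0,0,-1, 0,0,0.3,0,0,0,-1, 0,0,0.3,0,0,0,-1, 0,0,0.3,0,0,0,-1, 0,0,0.3,0,0,0,-1, 0,0,0.3,0,0,0,-1]'; python3 -W ignore look.py 3; python3 -c "
from workcell import env
print(env.hand_in())"
```

```text
clock: 6.23
tcp_pos: [0.5297, 0.0353, 0.25]
orientation: [-0.0, 0.981, 0.192, -0.001]
wrist_force: [-0.4, -0.5, -0.2]
finger_gap: 0.0001
grip_force: 0.0
side 129 [0.1464 0.1466 0.1469 0.1472 0.1481 0.1484]
  button 328 [0.5309 0.0291 0.1762]
top 25 [0.1447 0.1451 0.1456 0.1458 0.1458 0.1482]
  button 0 [nan nan nan]
the job is handed in; nothing more can be done
None
```

The pump is charged and the job is handed in: two full strokes brought the indicator pin fully out (tip measured at about 146 mm), and the plunger is up and free with the gripper lifted clear.

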